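# Wind down and seal a culture jar with its fold-out crank handle

## Robot

A 6-joint arm with a two-finger parallel gripper is mounted at the origin on a cart in front of the work surface, level with it; the furniture and walls round the work are solid. World frame = base frame: x ahead of the robot, y to its left, z up, the work surface at z = 0. Lengths are in m, angles in rad, forces in N, time in s.
With the tool pointing down it reaches from about 0.275 to 0.85 m from the base axis. Payload 19 kg.
Tool frame: the origin (TCP) lies midway between the tips of the shut fingers; the grasp point (between the pads) lies 19 mm behind it; z points along the fingers, y is the line along which they close (so a half turn about z gives the same grasp; the last joint's range is limited). The gripper opens to 85 mm and grips with 20 to 120 N. Pads are 22 mm wide; open, the fingers measure 114 mm over their backs; the gripper's body (76 mm by 85 mm) begins 54 mm behind the grasp point. The pads swing forward as they close: fully open they stand 13 mm farther back than shut.
Start: joints at [-1.329, 0.15, 1.437, -0, 1.554, -0.134], TCP at [0.211, -0.535, 0.231] pointing down, gripper open.
Joint ranges: [-2.8, 2.8], [-0.68, 2.1], [0.12, 2.68], [-1.39, 4.53], [0.16, 2.79], [-2.81, 2.81]. Speed limits (rad/s): [1.89, 1.89, 2.22, 3.01, 3.01, 3.01].

## Interface

Orientations are given as [roll, pitch, yaw] about the fixed x, y, z axes, in that order (R = Rz(yaw) Ry(pitch) Rx(roll)).
In Python, from rig import state, capture, sign_off gives the robot as it stands. The module is installed in compiled form; this text tells all that it offers.
- The arm moves only by the tool send_rows, never from a script. Its argument "series" is a list of rows, each a list of 3 entries, a list of its own where there are three numbers: the turn, a rotation vector about the tool's x, y, z in rad, then the shift along the tool's x, y, z in cm, then the closure, from 0 (fully open) to 1 (shut). A call has 1 to 8 rows; each row shifts and turns the commanded pose from where the row before left it, along the tool's axes as they then stand; what a row does not reach is not made up. A row lasts 1/10 s, in which the tool goes at most 50 mm and 8.59 degrees, less where a joint would pass 70% of its speed; a pose out of reach is approached as far as the arm can. A call is refused whole if a number of a shift passes 5 or a number of a turn 0.15, either way. A call with a gripper value outside its range is refused whole. The fingers move at their own pace and stop on an object; the grip force is fixed at half the most. Time passes only in rows, so rows that do not move let the fingers close. It gives the time, the measured TCP pose, the force, the opening and the grip force at its end, in the units of the state.
- state(): the state, without advancing time (a new reading comes with each control period).
- capture(name): name is "scene" or "top" or "wrist"; returns a dict with "img" (384x512x3 uint8, blue, green, red), "K" (3x3 intrinsics, pixels), "rvec" (rotation vector, rad) and "tvec" (3), from world to camera coordinates, as OpenCV has them; the wrist camera has in their place "hand_eye" (4x4, takes a point from camera to tool coordinates, whose origin is the TCP and whose axes are the flange's). Camera axes: x right, y down, z forward; pixel columns grow to the right and rows downward; lengths in m; the calibration is good to about 2 mm. A picture is of the moment at which its call begins: read the wrist's pose just before it. There is no depth.
- sign_off(): hands the job in; it is judged then, once.
The state is a dict: "clock": time; "joint_pos": joint angles; "dq": joint speeds; "tau": joint torques, N m; "tool_pos": TCP position; "tcp_rot": TCP orientation; "force": force on the tool from outside, world axes, zero at the start; "ft_torque": the same for the moment, N m; "gripper_width": opening from 0.0 (shut) to 1.0 (fully open); "finger_force": force on a finger pad.
Only numpy, scipy, OpenCV 4.12 (cv2) and the standard library are available. Lean on these libraries where they do the work, as an engineer would, in place of code of your own. Each camera call takes 0.05 s, during which the arm holds its last target. There are 200 camera calls.

## Task

Close the culture jar in its clamp carrier: swing the folded crank handle up out of the handwheel until it stands upright, and with it wind the wheel clockwise until the lid squeezes the rubber seal firmly (snug by feel, about 100 N of clamping; under 50 N it leaks, over 180 N the jar cracks). Then fold the handle flat across the wheel again, so that the carrier fits under the incubator shelf, and let go; leave the dish, the stain bottle and the sample cup in their places.

Things in the scene. Friction and masses are not known exactly. Their poses are not given: they have to be found in the camera images.
- carrier: clamp carrier, fixed on the bench: grey round base, 148 mm across and 17 mm high, two steel pillars 63 mm to either side of the middle (along its y) and a grey bridge across them (top at z = 152 mm, nut in its middle up to 158 mm). Origin: centre of the underside; its z axis is the common axis of spindle, lid and wheel.
- jar: clear jar, 86 mm across (rim 94 mm), loose, standing in the middle of the carrier's base, two closed dishes in it, black rubber seal on its rim. Origin: centre of its underside, 17 mm above the bench. The seal's top lies 73 to 79 mm above this origin (old and new seals differ), so the height where the lid meets it must be felt. The seal yields roughly 1 mm for every 50 to 70 N.
- lid: round aluminium lid, 96 mm across, 8 mm thick, hanging on the steel spindle over the jar; it goes down without turning as the wheel is wound. Origin: centre of its underside, 4.5 to 19.5 mm above the seal at the start. It must end up squeezing the jar with 50 to 180 N.
- wheel: aluminium handwheel on top of the spindle, a plain level disc 110 mm across. Origin: on the axis at the hub's underside, 72 mm above the lid's underside; its top face is 16 mm above this origin. Its x axis points from the axis to the handle's hinge. Clockwise seen from above winds lid, wheel and handle down by 12 mm a turn; from the start 0.4 to 1.6 turns until the lid touches the seal.
- wheel_top (a point): centre of the wheel's top face. To feel the screw: the thread drags steadily with 0.35 N m (8 N at the upright handle while turning, about 5 N when paused) and stays where it is left. Squeezing the seal adds about 4.5 N at the handle per 100 N of clamping; 100 N is reached roughly 1 rad after the lid touches, 180 N roughly 1.6 rad after.
- handle_fold (a joint): fold angle of the crank handle: 0 = flat, lying from its hinge across the hub; 1.571 rad = swung out, upright against its stop. A friction hinge (0.08 N m, about 2 N at the grip) that stays where it is left; starts at 0 to 0.15 rad. The hinge pin is level and tangential (the wheel's y axis): the handle swings in the upright plane through the wheel's axis and the hinge.
- handle_hinge (a point): centre of the handle's hinge pin, between two steel ears (19 mm over both, 13 mm long): 42 mm from the wheel's axis and 14 mm above the wheel's top face. The handle's centre line starts here.
- grip_end (a point): free end of the black grip, on the handle's centre line, 62 mm from the hinge. The grip is a barrel that spins freely on the handle: it begins 14 mm from the hinge, is 20 mm thick at its thickest, 45 mm from the hinge, and tapers to about 10 mm at both ends; a steel button ends at 65 mm. Folded flat, 4 mm of air remain under the thickest part.
- dish: small closed culture dish with pink medium, 61 mm across and 16 mm high, loose on the bench beside the carrier, to be left alone. Origin: centre of the underside.
- stain_bottle: brown dropper bottle with a black teat, 36 mm across and 102 mm high, loose on the bench, to be left alone. Origin: centre of the underside.
- sample_cup: sample cup with yellow screw lid, 65 mm across and 67 mm high, loose on the bench, to be left alone. Origin: centre of the underside.
Mind the look-alikes: they are no part of the job. Of the things that look like the jar, the larger one is meant.

How it is judged:
By the outcome, as a careful person would: the job done as asked, in the order asked, and still so for the second after the job is handed in, with the robot touching nothing.
It also fails if it takes over 64 s, if anything falls off the work surface, if the arm or the gripper's body presses on something with over 40 N, if the wrist force passes 120 N, or if a joint passes its speed limit or range.

## Working session

There is one attempt and no reset: what is moved stays moved. The work goes in short steps, Python scripts to look and compute and a tool call to move; the robot and the scene stay as the last step left them, time stands still between calls to the robot, and variables do not carry over. Pictures are saved under pics/ and viewed, at most 10 in all, crops included, and the job is handed in when it is done.

Besides the shell and the picture viewer there is one more tool, called after "Call:" by a JSON object that holds its "api" and its "payload". send_rows: Moves the arm, as the interface text tells. Its arguments: {"type":"object","properties":{"series":{"type":"array","items":{"type":"array"}}},"required":["series"]}

```bash
ls; mkdir -p pics
python3 - <<'E'
from rig import state,capture
import cv2,pickle
print(state())
d={}
for n in("scene","top"):
    c=capture(n);d[n]=c;cv2.imwrite(f"pics/{n}0.png",c["img"]);print(n,c["K"],c["rvec"],c["tvec"])
c=capture("wrist");d["wrist"]=c;cv2.imwrite("pics/wrist0.png",c["img"]);print(c["K"],c["hand_eye"])
pickle.dump(d,open("c0.pkl","wb"))
E
```

```text
pics
{'clock': 0.0, 'joint_pos': array([-1.32900235e+00,  1.50975196e-01,  1.43799550e+00, -7.87828592e-06,
        1.55378973e+00, -1.33987002e-01]), 'dq': array([-0.0007547 , -0.00044986,  0.00083959,  0.00029445, -0.00138621,
        0.00013034]), 'tau': array([ 4.14637907e-03, -7.13057613e+01, -5.70864952e+01,  1.00253401e-04,
        9.14173404e-03, -4.88907756e-05]), 'tool_pos': array([ 0.21095468, -0.53465578,  0.2306993 ]), 'tcp_rot': array([-3.14043429e+00, -1.48192872e-04,  3.75781030e-01]), 'force': array([-0.60778038, -0.43830936, -0.99608361]), 'ft_torque': array([-0.06895038,  0.01895125,  0.01001864]), 'finger_force': 0.0, 'gripper_width': 0.9933569835575489}
scene [[371.64539979   0.         259.02328504]
 [  0.         371.64539979 194.79890152]
 [  0.           0.           1.        ]] [ 0.89511538 -2.60852068  0.95449546] [0.61921966 0.29339105 0.96435601]
top [[406.19702857   0.         253.58925828]
 [  0.         406.19702857 191.34603696]
 [  0.           0.           1.        ]] [ 2.12269874 -2.14687153  0.1971301 ] [0.18977617 0.63811689 1.19816838]
[[269.56475938   0.         256.36332588]
 [  0.         269.56475938 192.26529599]
 [  0.           0.           1.        ]] [[ 6.70023139e-05 -9.59212768e-01 -2.82685093e-01  7.11250345e-02]
 [ 9.99999915e-01 -5.04536492e-05  4.08221358e-04  1.99358648e-04]
 [-4.05833633e-04 -2.82685097e-01  9.59212683e-01 -1.43016850e-01]
 [ 0.00000000e+00  0.00000000e+00  0.00000000e+00  1.00000000e+00]]
```

Run:
```python
import cv2,numpy as np
a=cv2.imread("pics/scene0.png");b=cv2.imread("pics/top0.png")
cv2.imwrite("pics/both0.png",np.vstack([cv2.resize(a,(400,300)),cv2.resize(b,(400,300))]))
```

```text
(no output)
```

View pics/scene0.png

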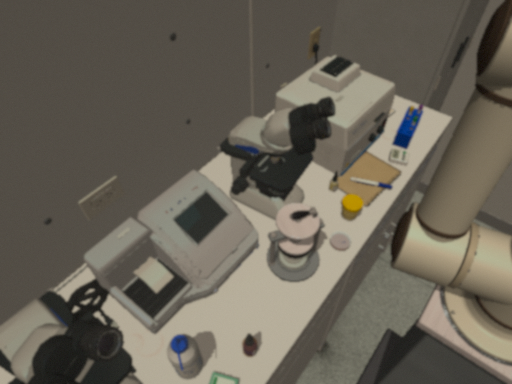

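View pics/top0.png

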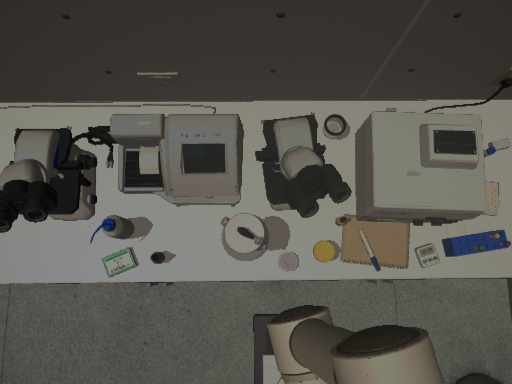

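The carrier with wheel and folded handle is at top (246,236) and scene (296,235). A jar look-alike stands at top (336,126): it is smaller and has no carrier. The dish is at top (289,261), the cup at (324,251) and the bottle at (157,257). I'll confirm the carrier in an enlarged crop.

Run:
```python
import cv2,numpy as np
a=cv2.imread("pics/scene0.png")[190:290,250:350];b=cv2.imread("pics/top0.png")[200:275,208:308]
A=cv2.resize(a,None,fx=4,fy=4,interpolation=cv2.INTER_CUBIC);B=cv2.resize(b,None,fx=4,fy=4,interpolation=cv2.INTER_CUBIC)
B=cv2.convertScaleAbs(B,alpha=1.3);B=cv2.copyMakeBorder(B,0,100,0,0,0)
cv2.imwrite("pics/crop0.png",np.hstack([A,B]))
```

```text
(no output)
```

View pics/crop0.png

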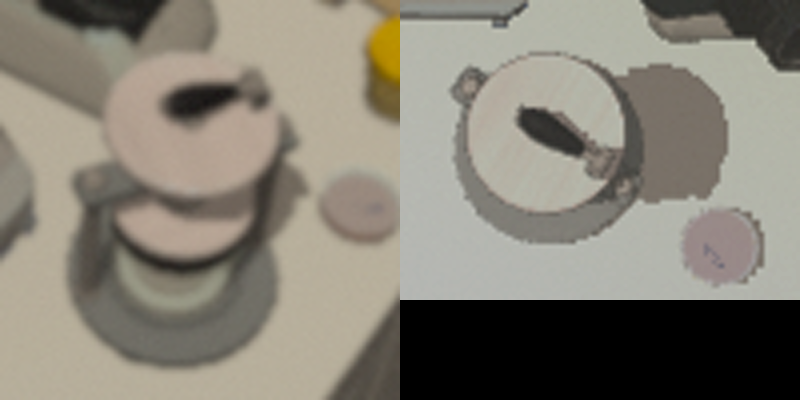

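The crop confirms the carrier: bridge, pillars, lid and wheel with the black folded grip. Its hinge is at top px ≈(257.4,239.6), scene px ≈(313.6,212.1).

```bash
cat > h.py <<'E'
import cv2,numpy as np,pickle
from scipy.optimize import least_squares
from scipy.spatial.transform import Rotation as R
def proj(c,P): return cv2.projectPoints(np.atleast_2d(np.asarray(P,float)),c["rvec"],c["tvec"],c["K"],None)[0][:,0]
def tri(d,pt,ps):
    f=lambda P:np.r_[proj(d["top"],P)[0]-pt,proj(d["scene"],P)[0]-ps]
    s=least_squares(f,[.5,0,.19]);return s.x,s.fun
def onz(c,p,z):
    return least_squares(lambda q:proj(c,[q[0],q[1],z])[0]-p,[.5,0]).x
E
python3 - <<'E'
from h import *
d=pickle.load(open("c0.pkl","rb"))
wt=(244.1,232.75);ws=(297.6,220.6)
print("wheel",tri(d,wt,ws))
print("hinge",tri(d,(257.4,239.6),(313.6,212.1)))
for z in(.183,.193,.203):print(z,onz(d["top"],wt,z),onz(d["scene"],ws,z),onz(d["top"],(257.4,239.6),z+.014))
for n,p,z in(("dish",(289,261),.016),("cup",(324,251),.067),("bottle",(157,257),.1),("smallbrown",(340,220),.06),("microscopeR",(305,197),.2),("micro arm near",(271,207),.05),("edge",(245,282),0)):print(n,onz(d["top"],p,z))
# base circle: fit in scene: ellipse extents
for z in(.017,):
  for p in((250+68.5/4-.5,190+268/4),(250+278/4-.5,190+270/4),(250+172/4,190+366/4)):print(onz(d["scene"],p,z))
# masks: wheel edge pts for check
cam=d["top"];Rm=R.from_rotvec(cam["rvec"].ravel()).as_matrix();print("topcam",-Rm.T@cam["tvec"].ravel())
cam=d["scene"];Rm=R.from_rotvec(cam["rvec"].ravel()).as_matrix();print("scenecam",-Rm.T@cam["tvec"].ravel())
E
```

```text
wheel (array([0.50218971, 0.21052158, 0.18857204]), array([ 0.19166509,  0.447208  , -0.42668241, -0.10996377]))
hinge (array([0.48158076, 0.1747509 , 0.2028685 ]), array([ 0.3379108 ,  0.82791648, -0.79522519, -0.20275418]))
0.183 [0.50380731 0.21110456] [0.50311614 0.20649419] [0.48410823 0.17550806]
0.193 [0.50307727 0.21096979] [0.49963448 0.21306548] [0.48354924 0.17569756]
0.203 [0.50234724 0.21083502] [0.49615282 0.21963678] [0.48299026 0.17588706]
dish [0.42730504 0.0752937 ]
cup [ 0.45526083 -0.02511602]
bottle [0.4429882  0.46390691]
smallbrown [ 0.54811228 -0.07903813]
microscopeR [0.59761286 0.04457086]
micro arm near [0.59161082 0.12949701]
edge [0.36486354 0.21200815]
[0.55865082 0.25560876]
[0.4418468  0.16677232]
[0.45762587 0.2722243 ]
topcam [0.42307099 0.19620001 1.28892673]
scenecam [0.24448186 0.69464177 0.9258484 ]
```

Call:
{"api": "send_rows", "payload": {"series": [[[0,0,-0.132],[0,0,-2],0],[[0,0,-0.132],[0,0,-2],0],[[0,0,-0.132],[0,0,-2],0],[[0,0,-0.132],[0,0,-2],0],[[0,0,-0.132],[0,0,-2],0],[[0,0,0],[0,0,0],0.5],[[0,0,0],[0,0,0],0.5]]}}

```text
clock: 0.85
tool_pos: [0.211, -0.5349, 0.3309]
tcp_rot: [-3.141, -0.0, 1.033]
force: [0.2, -0.1, -0.6]
gripper_width: 0.691
finger_force: 0.0
```

Call:
{"api": "send_rows", "payload": {"series": [[[0,0,0],[2,-0.32,0],0.5],[[0,0,0],[4,-0.64,0],0.5],[[0,0,0],[4,-0.64,0],0.5],[[0,0,0],[4,-0.64,0],0.5],[[0,0,0],[4,-0.64,0],0.5],[[0,0,0],[4,-0.64,0],0.5],[[0,0,0],[4,-0.64,0],0.5],[[0,0,0],[4,-0.64,0],0.5]]}}

```text
clock: 1.65
tool_pos: [0.3227, -0.2506, 0.3301]
tcp_rot: [-3.14, -0.001, 1.033]
force: [1.4, -0.6, 0.2]
gripper_width: 0.503
finger_force: 0.0
```

Call:
{"api": "send_rows", "payload": {"series": [[[0,0,0],[4,-0.65,0],0.5],[[0,0,0],[4,-0.65,0],0.5],[[0,0,0],[4,-0.65,0],0.5],[[0,0,0],[4,-0.65,0],0.5],[[0,0,0],[4,-0.65,0],0.5],[[0,0,0],[4,-0.65,0],0.5],[[0,0,0],[4,-0.65,0],0.5],[[0,0,0],[4,-0.65,0],0.5]]}}

```text
clock: 2.45
tool_pos: [0.4411, 0.0513, 0.3302]
tcp_rot: [-3.14, 0.001, 1.033]
force: [0.0, -0.8, -0.8]
gripper_width: 0.498
finger_force: 0.0
```

Call:
{"api": "send_rows", "payload": {"series": [[[0,0,0],[4,-0.65,0.5],0.5],[[0,0,0],[4,-0.65,0.5],0.5],[[0,0,0],[4,-0.65,0.5],0.5],[[0,0,0],[3,-0.5,0.5],0.5],[[0,0,0],[1.5,-0.25,0.5],0.5],[[0,0,0],[0.5,-0.1,0.5],0.5],[[0,0,0],[0,0,0],0.5],[[0,0,0],[0,0,0],0.5]]}}

```text
clock: 3.25
tool_pos: [0.5034, 0.209, 0.3014]
tcp_rot: [3.142, 0.0, 1.035]
force: [0.2, -0.8, 0.4]
gripper_width: 0.505
finger_force: 0.0
```

Run:
```python
from rig import state,capture
import cv2,pickle
s=state();c=capture("wrist");print(s["tool_pos"],s["tcp_rot"],s["force"],s["joint_pos"])
pickle.dump((s,c),open("w1.pkl","wb"))
cv2.imwrite("pics/w1.png",cv2.resize(c["img"],(800,600),interpolation=cv2.INTER_CUBIC))
```

```text
[0.50344822 0.20898485 0.30142306] [3.14153841e+00 1.80740856e-04 1.03452214e+00] [ 0.15143942 -0.78606677  0.424437  ] [ 2.52198769e-01  7.40952280e-02  1.38219728e+00 -1.66976566e-04
  1.68539010e+00  7.88453866e-01]
```

View pics/w1.png

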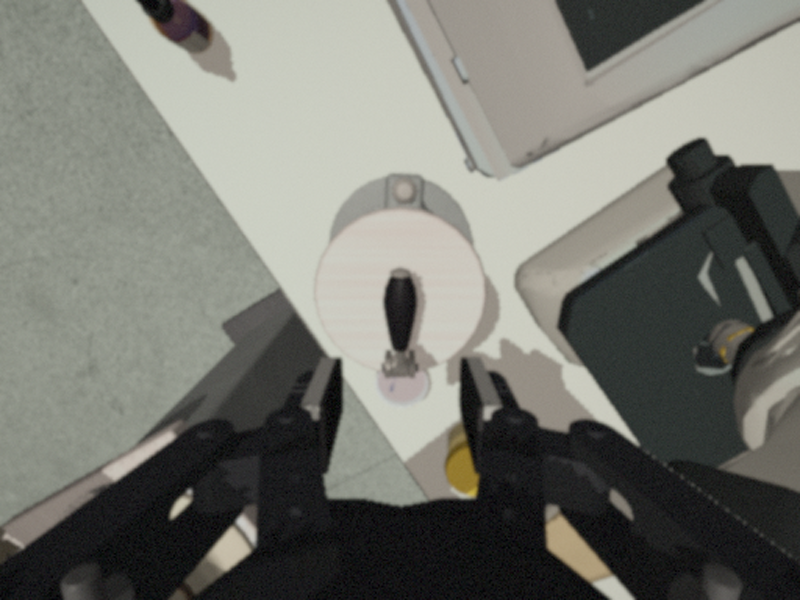

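The wrist view shows the wheel disc centred at about (400,291), the hinge ears at (400,362), the grip's button end at (400,271), and the handle aligned with tool x. It also shows the bridge's pillar end at (403,190).

```bash
cat >> h.py <<'E'
def wz(s,c,p,z,sc=800/512):
    u=np.linalg.inv(c["K"])@np.array([(p[0]+.5)/sc-.5,(p[1]+.5)/sc-.5,1.]);H=c["hand_eye"]
    Rt=R.from_euler("xyz",s["tcp_rot"]).as_matrix();o=s["tool_pos"]+Rt@H[:3,3];v=Rt@H[:3,:3]@u
    return o+v*(z-o[2])/v[2]
E
python3 - <<'E'
from h import *
s,c=pickle.load(open("w1.pkl","rb"))
for z in(.185,.189,.193,.197):
  a=[wz(s,c,p,z) for p in((314,290),(485,290),(400,208),(400,374.5))]
  h=wz(s,c,(400,362),z+.014);ax=(a[0]+a[1])/2
  print(z,"D",np.linalg.norm(a[0]-a[1]),np.linalg.norm(a[2]-a[3]),"centre",(a[2]+a[3])[:2]/2,ax[:2],"hinge",h[:2],np.linalg.norm(h[:2]-(a[2]+a[3])[:2]/2),"end",wz(s,c,(400,270),z+.014))
E
```

```text
0.185 D 0.10899615963912017 0.1103897091550591 centre [0.50162694 0.2073892 ] [0.50341061 0.21100887] hinge [0.48143624 0.17340684] 0.03952802793981491 end [0.51191766 0.22463119 0.199     ]
0.189 D 0.10731558959568499 0.10868765250532247 centre [0.50221262 0.20835868] [0.50396878 0.21192254] hinge [0.4823844  0.17498547] 0.03881918519592875 end [0.51236903 0.22537496 0.203     ]
0.193 D 0.10563501955224981 0.10698559585558588 centre [0.5027983  0.20932816] [0.50452696 0.21283621] hinge [0.48333256 0.1765641 ] 0.038110342458040916 end [0.5128204  0.22611873 0.207     ]
0.197 D 0.10395444950881462 0.10528353920584935 centre [0.50338398 0.21029764] [0.50508514 0.21374988] hinge [0.48428072 0.17814273] 0.03740149972649243 end [0.51327177 0.2268625  0.211     ]
```

Call:
{"api": "send_rows", "payload": {"series": [[[0,0,0],[0.25,-0.07,1.5],0.5],[[0,0,0],[0,0,2.5],0.5],[[0,0,0],[0,0,2.5],0.5],[[0,0,0],[0,0,2],0.5],[[0,0,0],[0,0,1],0.5],[[0,0,0],[0,0,0],0.5]]}}

```text
clock: 3.9
tool_pos: [0.5038, 0.2121, 0.205]
tcp_rot: [-3.14, 0.001, 1.035]
force: [-0.3, -0.8, 0.1]
gripper_width: 0.504
finger_force: 0.0
```

Call:
{"api": "send_rows", "payload": {"series": [[[0,0,0],[0,0,0.5],0.5],[[0,0,0],[0,0,0.5],0.5],[[0,0,0],[0,0,0.3],0.5],[[0,0,0],[0,0,0.2],0.5],[[0,0,0],[0,0,0],0.5],[[0,0,0],[0,0,0],0.5]]}}

```text
clock: 4.5
tool_pos: [0.5044, 0.2126, 0.1915]
tcp_rot: [3.141, -0.0, 1.036]
force: [-0.0, 0.6, -0.5]
gripper_width: 0.499
finger_force: 0.0
```

Run:
```python
from rig import state,capture
import cv2,pickle,numpy as np
s=state();c=capture("wrist");t=capture("scene");print(s["tool_pos"],s["tcp_rot"],s["force"])
a=cv2.resize(c["img"][100:350,131:381],(500,500),interpolation=cv2.INTER_CUBIC)
b=cv2.resize(t["img"][160:260,270:330],(300,500),interpolation=cv2.INTER_CUBIC)
cv2.imwrite("pics/w2.png",np.hstack([a,b]))
```

```text
[0.50439257 0.21256417 0.19149467] [ 3.14148482e+00 -1.95857379e-04  1.03587873e+00] [-0.02983612  0.58215411 -0.4595679 ]
```

View pics/w2.png

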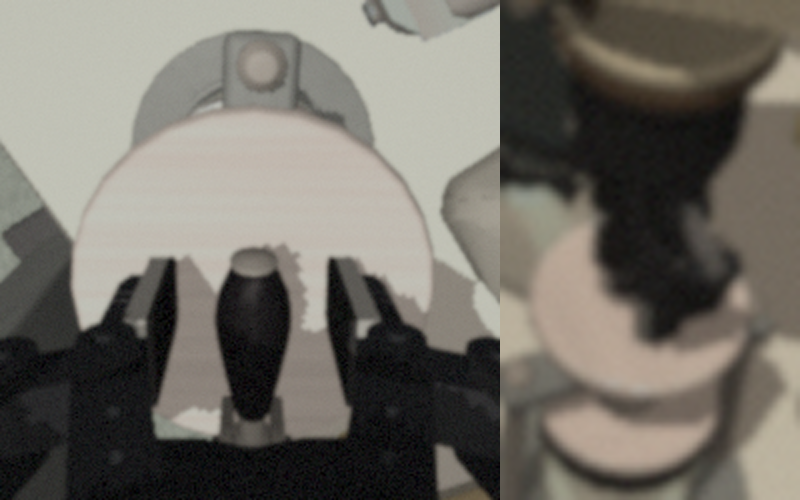

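The grip lies centred between the open pads, with its barrel at crop (253,330) and the pads at 160 and 345. Nothing is touching, so I close.

Call:
{"api": "send_rows", "payload": {"series": [[[0,0,0],[0,0,0],1],[[0,0,0],[0,0,0],1],[[0,0,0],[0,0,0],1],[[0,0,0],[0,0,0],1],[[0,0,0],[0,0,0],1],[[0,0,0],[0,0,0],1]]}}

```text
clock: 5.2
tool_pos: [0.5045, 0.2125, 0.1915]
tcp_rot: [3.141, -0.0, 1.036]
force: [2.9, -1.6, 1.6]
gripper_width: 0.202
finger_force: 58.6
```

Call:
{"api": "send_rows", "payload": {"series": [[[0,0,0],[-0.13,0,-0.86],1],[[0,0,0],[-0.29,0,-0.82],1],[[0,0,0],[-0.44,0,-0.75],1],[[0,0,0],[0,0,0],1]]}}

```text
clock: 5.6
tool_pos: [0.4993, 0.2041, 0.2153]
tcp_rot: [-3.141, 0.002, 1.035]
force: [0.5, -6.6, -7.2]
gripper_width: 0.198
finger_force: 59.9
```

Call:
{"api": "send_rows", "payload": {"series": [[[0,0,0],[-0.6,0,-0.62],1],[[0,0,0],[-0.7,0,-0.5],1],[[0,0,0],[-0.78,0,-0.4],1],[[0,0,0],[0,0,0],1]]}}

```text
clock: 6.0
tool_pos: [0.4884, 0.1861, 0.2304]
tcp_rot: [-3.14, 0.002, 1.035]
force: [1.1, -4.5, -16.1]
gripper_width: 0.198
finger_force: 60.3
```

Call:
{"api": "send_rows", "payload": {"series": [[[0,0,0],[-0.84,0,-0.1],1],[[0,0,0],[-0.6,0,0],1],[[0,0,0],[0,0,0],1]]}}

```text
clock: 6.3
tool_pos: [0.4817, 0.1746, 0.2324]
tcp_rot: [3.141, -0.002, 1.036]
force: [3.0, 1.2, -7.7]
gripper_width: 0.198
finger_force: 60.5
```

Run:
```python
from rig import state,capture
import cv2,pickle,numpy as np
s=state();c=capture("wrist");t=capture("scene");print(s["tool_pos"],s["tcp_rot"],s["force"],s["ft_torque"])
a=cv2.resize(c["img"][100:350,131:381],(500,500),interpolation=cv2.INTER_CUBIC)
b=cv2.resize(t["img"][160:260,270:330],(300,500),interpolation=cv2.INTER_CUBIC)
cv2.imwrite("pics/w3.png",np.hstack([a,b]))
```

```text
[0.48173566 0.1746035  0.23244005] [ 3.14131118e+00 -1.67362279e-03  1.03579471e+00] [ 2.9993856   1.23672365 -7.65594233] [ 0.37140534 -0.4689933  -0.04222934]
```

View pics/w3.png

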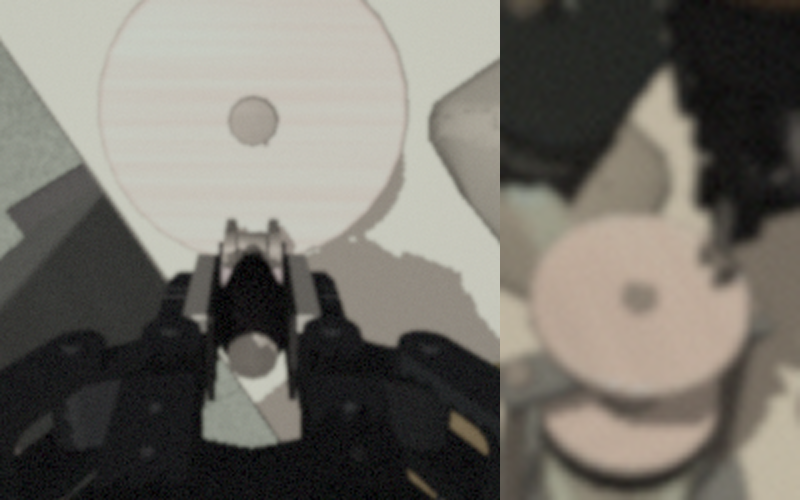

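The handle stands nearly upright between the pads, with the button end at crop (253,355) and the hinge at (257,240). The hub centre is visible at (254,121). I'll compute the axis from it and push on to the stop.

Run:
```python
from h import *
from rig import state,capture
s=state();c=capture("wrist");pickle.dump((s,c),open("w3.pkl","wb"))
f=lambda u,v:((u+.5)/2-.5+131,(v+.5)/2-.5+100)
for z in(.184,.187,.19):
  a=[wz(s,c,f(*p),z,1) for p in((254,121),(98,112),(408,112))]
  print(z,a[0],(a[1]+a[2])/2,np.linalg.norm(a[1]-a[2]),np.linalg.norm((a[0]-s["tool_pos"])[:2]),np.degrees(np.arctan2(*(a[0]-s["tool_pos"])[1::-1])))
```

```text
0.184 [0.50221759 0.20753945 0.184     ] [0.50355593 0.21049719 0.184     ] 0.11035883711760133 0.03861813195101755 58.17141064817624
0.187 [0.50246224 0.20798414 0.187     ] [0.50377961 0.21089555 0.187     ] 0.10862974635567622 0.03912499040994179 58.21045575687564
0.19 [0.50270689 0.20842884 0.19      ] [0.50400329 0.2112939  0.19      ] 0.10690065559375114 0.039631866573586166 58.24850213935175
```

Call:
{"api": "send_rows", "payload": {"series": [[[0,0,0],[-0.15,0,0],1],[[0,0,0],[0,0,0],1],[[0,0,0],[0,0,0],1]]}}

```text
clock: 6.75
tool_pos: [0.4815, 0.1741, 0.2323]
tcp_rot: [3.141, -0.002, 1.036]
force: [5.4, 6.2, -6.0]
gripper_width: 0.204
finger_force: 60.9
```

Call:
{"api": "send_rows", "payload": {"series": [[[0,0,0],[-0.15,0,0],1],[[0,0,0],[0,0,0],1],[[0,0,0],[0,0,0],1]]}}

```text
clock: 7.05
tool_pos: [0.481, 0.1733, 0.2322]
tcp_rot: [3.141, -0.003, 1.037]
force: [8.4, 10.9, -7.5]
gripper_width: 0.205
finger_force: 60.6
```

Call:
{"api": "send_rows", "payload": {"series": [[[0,0,0],[0.15,0,0],1],[[0,0,0],[0.081,-0.819,0.0375],1],[[0,0,0],[0.239,-0.788,0.0375],1],[[0,0,0],[0.388,-0.726,0.0375],1],[[0,0,0],[0.522,-0.636,0.0375],1]]}}

```text
clock: 7.55
tool_pos: [0.4626, 0.1988, 0.2309]
tcp_rot: [3.139, -0.0, 1.035]
force: [9.7, -6.4, -6.7]
gripper_width: 0.199
finger_force: 60.9
```

Call:
{"api": "send_rows", "payload": {"series": [[[0,0,0],[0.636,-0.522,0.0375],1],[[0,0,0],[0.726,-0.388,0.0375],1],[[0,0,0],[0.788,-0.239,0.0375],1],[[0,0,0],[0.819,-0.081,0.0375],1]]}}

```text
clock: 7.95
tool_pos: [0.4664, 0.2305, 0.2294]
tcp_rot: [3.141, 0.001, 1.036]
force: [-1.7, -8.8, -0.7]
gripper_width: 0.198
finger_force: 61.3
```

Call:
{"api": "send_rows", "payload": {"series": [[[0,0,0],[0.819,0.081,0.0375],1],[[0,0,0],[0.788,0.239,0.0375],1]]}}

```text
clock: 8.15
tool_pos: [0.477, 0.2431, 0.2286]
tcp_rot: [-3.141, 0.001, 1.036]
force: [-6.8, -4.8, 2.3]
gripper_width: 0.2
finger_force: 61.5
```

Call:
{"api": "send_rows", "payload": {"series": [[[0,0,0],[0.726,0.388,0.0375],1],[[0,0,0],[0.636,0.522,0.0375],1]]}}

```text
clock: 8.35
tool_pos: [0.4915, 0.2506, 0.2279]
tcp_rot: [-3.14, 0.001, 1.036]
force: [-8.3, -0.3, 1.6]
gripper_width: 0.205
finger_force: 61.6
```

```bash
cat > an.py <<'E'
import numpy as np,sys
from scipy.optimize import least_squares
# x y z fx fy
D=np.array([l.split() for l in open("log.txt") if l.strip()],float)
s=least_squares(lambda q:np.r_[np.hypot(D[:,0]-q[0],D[:,1]-q[1])-.042],[.5025,.2085]).x
print("axis",s)
for r in D:
    v=r[:2]-s;rad=np.linalg.norm(v);u=v/rad;t=np.array([u[1],-u[0]])
    th=(np.radians(-120.6)-np.arctan2(v[1],v[0]))
    print("th %.2f r %.4f tang %.1f radial %.1f z %.4f"%(th%(2*np.pi),rad,r[3:5]@t,r[3:5]@u,r[2]))
E
cat > log.txt <<'E'
.4810 .1733 .2322 8.4 10.9
.4626 .1988 .2309 9.7 -6.4
.4664 .2305 .2294 -1.7 -8.8
.4770 .2431 .2286 -6.8 -4.8
.4915 .2506 .2279 -8.3 -.3
E
python3 an.py
```

```text
axis [0.50279596 0.2098007 ]
th 0.00 r 0.0425 tang -1.6 radial -13.7 z 0.2322
th 0.77 r 0.0417 tang -8.7 radial -7.7 z 0.2309
th 1.55 r 0.0419 tang -8.5 radial -2.9 z 0.2294
th 1.95 r 0.0421 tang -8.3 radial 0.4 z 0.2286
th 2.34 r 0.0423 tang -8.1 radial 1.9 z 0.2279
```

Call:
{"api": "send_rows", "payload": {"series": [[[0,0,0],[0.6,0.58,0.0375],1],[[0,0,0],[0.458,0.676,0.0375],1]]}}

```text
clock: 8.55
tool_pos: [0.5078, 0.2529, 0.227]
tcp_rot: [-3.141, 0.001, 1.036]
force: [-9.6, -5.4, 0.7]
gripper_width: 0.198
finger_force: 61.5
```

Call:
{"api": "send_rows", "payload": {"series": [[[0,0,0],[0.239,0.788,0.0375],1],[[0,0,0],[0.081,0.819,0.0375],1]]}}

```text
clock: 8.75
tool_pos: [0.5233, 0.2479, 0.2263]
tcp_rot: [-3.14, 0.0, 1.037]
force: [-8.3, 2.5, 0.9]
gripper_width: 0.199
finger_force: 61.5
```

Call:
{"api": "send_rows", "payload": {"series": [[[0,0,0],[-0.081,0.819,0.0375],1],[[0,0,0],[-0.239,0.788,0.0375],1]]}}

```text
clock: 8.95
tool_pos: [0.5358, 0.2373, 0.2257]
tcp_rot: [-3.14, -0.001, 1.037]
force: [-5.1, 6.4, 0.2]
gripper_width: 0.2
finger_force: 61.5
```

Call:
{"api": "send_rows", "payload": {"series": [[[0,0,0],[-0.34,0.75,0.0375],1],[[0,0,0],[-0.49,0.66,0.0375],1]]}}

```text
clock: 9.15
tool_pos: [0.5437, 0.223, 0.2249]
tcp_rot: [-3.14, -0.001, 1.037]
force: [-5.3, 7.4, -0.5]
gripper_width: 0.195
finger_force: 61.3
```

Call:
{"api": "send_rows", "payload": {"series": [[[0,0,0],[-0.636,0.522,0.0375],1],[[0,0,0],[-0.726,0.388,0.0375],1]]}}

```text
clock: 9.35
tool_pos: [0.5451, 0.2067, 0.2243]
tcp_rot: [-3.141, -0.002, 1.037]
force: [3.1, 9.4, -2.9]
gripper_width: 0.199
finger_force: 61.2
```

Call:
{"api": "send_rows", "payload": {"series": [[[0,0,0],[-0.788,0.239,0.0375],1],[[0,0,0],[-0.819,0.081,0.0375],1]]}}

```text
clock: 9.55
tool_pos: [0.5402, 0.1911, 0.2237]
tcp_rot: [3.14, -0.003, 1.036]
force: [8.3, 9.0, -4.2]
gripper_width: 0.199
finger_force: 61.1
```

```bash
cat >> log.txt <<'E'
.5078 .2529 .2270 -9.6 -5.4
.5233 .2479 .2263 -8.3 2.5
.5358 .2373 .2257 -5.1 6.4
E
python3 an.py; python3 -c "
from rig import state;print(state())"
```

```text
axis [0.50315328 0.21041289]
th 0.00 r 0.0432 tang -1.6 radial -13.7 z 0.2322
th 0.76 r 0.0422 tang -8.8 radial -7.6 z 0.2309
th 1.54 r 0.0419 tang -8.5 radial -2.7 z 0.2294
th 1.93 r 0.0419 tang -8.3 radial 0.5 z 0.2286
th 2.33 r 0.0418 tang -8.1 radial 2.0 z 0.2279
th 2.72 r 0.0427 tang -9.0 radial -6.4 z 0.2270
th 3.10 r 0.0426 tang -8.5 radial -1.7 z 0.2263
th 3.49 r 0.0423 tang -8.2 radial 0.1 z 0.2257
{'clock': 9.55, 'joint_pos': array([2.04716732e-01, 1.46815943e-01, 1.45689614e+00, 1.48717674e-03,
       1.53483309e+00, 7.39068542e-01]), 'dq': array([-0.11547314, -0.12206939,  0.14589383, -0.0024571 , -0.0284507 ,
       -0.11370533]), 'tau': array([ -1.53413035, -71.42751932, -55.27975202,  -2.08243199,
         3.72135937,   0.34515719]), 'tool_pos': array([0.54020983, 0.19108866, 0.22366158]), 'tcp_rot': array([ 3.14034152, -0.00315133,  1.03639528]), 'force': array([ 8.33449211,  8.98288272, -4.1748709 ]), 'ft_torque': array([ 1.53315247, -1.64796587,  0.00573835]), 'finger_force': 61.10026341921184, 'gripper_width': 0.19929752848516016}
```

Call:
{"api": "send_rows", "payload": {"series": [[[0,0,0],[-0.41,0.06,0.019],1],[[0,0,0],[-0.41,-0.02,0.019],1]]}}

```text
clock: 9.75
tool_pos: [0.5361, 0.1841, 0.2233]
tcp_rot: [3.141, -0.003, 1.036]
force: [6.4, 10.4, -3.2]
gripper_width: 0.197
finger_force: 61.1
```

```bash
cat >> log.txt <<'E'
.5437 .2230 .2249 -5.3 7.4
.5451 .2067 .2243 3.1 9.4
.5402 .1911 .2237 8.3 9.0
E
python3 -c "
from rig import state;s=state();print(*s['tool_pos'],*s['force'][:2],file=open('log.txt','a'))"; python3 an.py|tail -5
```

```text
th 3.49 r 0.0422 tang -8.2 radial 0.1 z 0.2257
th 3.88 r 0.0424 tang -8.6 radial -2.9 z 0.2249
th 4.27 r 0.0420 tang -9.6 radial 2.3 z 0.2243
th 4.66 r 0.0417 tang -11.8 radial 3.2 z 0.2237
th 4.85 r 0.0422 tang -12.1 radial -1.5 z 0.2233
```

Call:
{"api": "send_rows", "payload": {"series": [[[0,0,0],[-0.25,-0.04,0.012],1],[[0,0,0],[-0.25,-0.05,0.012],1]]}}

```text
clock: 9.95
tool_pos: [0.5329, 0.1804, 0.2231]
tcp_rot: [3.141, -0.003, 1.036]
force: [7.5, 11.3, -3.3]
gripper_width: 0.201
finger_force: 61.1
```

```bash
python3 -c "
from rig import state;s=state();print(*s['tool_pos'],*s['force'][:2],file=open('log.txt','a'))"; python3 an.py|tail -1
```

```text
th 4.97 r 0.0422 tang -13.3 radial -2.8 z 0.2231
```

Call:
{"api": "send_rows", "payload": {"series": [[[0,0,0],[0,0,0],1],[[0,0,0],[0,0,0],1]]}}

```text
clock: 10.15
tool_pos: [0.5329, 0.1803, 0.2231]
tcp_rot: [3.141, -0.003, 1.036]
force: [6.9, 9.4, -2.6]
gripper_width: 0.198
finger_force: 61.1
```

```bash
python3 -c "
from rig import state;s=state();print(*s['tool_pos'],*s['force'][:2],file=open('log.txt','a'))"; python3 an.py|tail -1
```

```text
th 4.97 r 0.0422 tang -11.5 radial -1.8 z 0.2231
```

Call:
{"api": "send_rows", "payload": {"series": [[[0,0,0],[0.08,0.02,0],1],[[0,0,-0.14],[0,0,0],1],[[0,0,-0.14],[0,0,0],1],[[0,0,0],[0,0,0],1]]}}

```text
clock: 10.55
tool_pos: [0.533, 0.1807, 0.223]
tcp_rot: [3.141, -0.002, 1.322]
force: [2.6, 6.7, -1.8]
gripper_width: 0.198
finger_force: 61.3
```

```bash
cat > f.py <<'E'
import numpy as np
from rig import state
from scipy.spatial.transform import Rotation as R
s=state();h=np.radians(-45.4)   # heading of wheel x now
u=np.array([np.cos(h),np.sin(h),0]);t=np.array([u[1],-u[0],0])
Rt=R.from_euler("xyz",s["tcp_rot"]).as_matrix()
v=s["tool_pos"]-[.50315,.2104,0]
print("t %.1f yaw %.3f  F tang %.1f out %.1f z %.1f | mom"%(s["clock"],s["tcp_rot"][2],s["force"]@t,s["force"]@u,s["force"][2]),s["ft_torque"].round(2),"tcp",s["tool_pos"].round(4),"rel tang %.4f out %.4f"%(v@t,v@u))
print("tool axes: cw",(Rt.T@t).round(2),"out",(Rt.T@u).round(2))
E
python3 f.py
```

```text
t 10.6 yaw 1.322  F tang -6.6 out -3.0 z -1.8 | mom [ 1.03 -0.36 -0.05] tcp [0.533  0.1807 0.223 ] rel tang -0.0004 out 0.0421
tool axes: cw [-0.86 -0.52 -0.  ] out [-0.52  0.86 -0.  ]
```

Call:
{"api": "send_rows", "payload": {"series": [[[0,0,-0.14],[0,0,0],1],[[0,0,-0.14],[0,0,0],1],[[0,0,-0.14],[0,0,0],1],[[0,0,0],[0,0,0],1]]}}

```text
clock: 10.95
tool_pos: [0.5328, 0.1807, 0.2229]
tcp_rot: [3.141, -0.001, 1.742]
force: [0.0, 6.0, -0.3]
gripper_width: 0.198
finger_force: 61.3
```

```bash
python3 f.py
```

```text
t 10.9 yaw 1.742  F tang -4.2 out -4.3 z -0.3 | mom [ 1.03  0.07 -0.06] tcp [0.5328 0.1807 0.2229] rel tang -0.0002 out 0.0420
tool axes: cw [-0.57 -0.82 -0.  ] out [-0.82  0.57 -0.  ]
```

Call:
{"api": "send_rows", "payload": {"series": [[[0,0,-0.14],[-0.02,-0.03,0],1],[[0,0,-0.14],[0,0,0],1],[[0,0,-0.14],[0,0,0],1],[[0,0,-0.14],[0,0,0],1],[[0,0,-0.047],[0,0,0],1],[[0,0,0],[0,0,0],1]]}}

```text
clock: 11.55
tool_pos: [0.5324, 0.1804, 0.2229]
tcp_rot: [3.14, -0.001, 2.346]
force: [-1.5, 5.3, -0.5]
gripper_width: 0.2
finger_force: 61.4
```

```bash
python3 f.py
```

```text
t 11.6 yaw 2.346  F tang -2.6 out -4.9 z -0.5 | mom [ 1.    0.35 -0.02] tcp [0.5324 0.1804 0.2229] rel tang 0.0003 out 0.0419
tool axes: cw [-0. -1. -0.] out [-1.  0. -0.]
```

Call:
{"api": "send_rows", "payload": {"series": [[[0,0,0],[0.87,0,0.08],1],[[0,0,0],[0.79,0,0.22],1],[[0,0,0],[0.74,0,0.37],1],[[0,0,0],[0,0,0],1]]}}

```text
clock: 11.95
tool_pos: [0.5157, 0.1973, 0.2165]
tcp_rot: [3.14, 0.001, 2.343]
force: [-0.3, -0.7, 3.4]
gripper_width: 0.198
finger_force: 62.3
```

```bash
python3 f.py
```

```text
t 11.9 yaw 2.343  F tang 0.7 out 0.3 z 3.4 | mom [-0.19 -0.24  0.04] tcp [0.5157 0.1973 0.2165] rel tang 0.0003 out 0.0181
tool axes: cw [-0.01 -1.   -0.  ] out [-1.    0.01  0.  ]
```

Smooth. I'll continue the arc.

Call:
{"api": "send_rows", "payload": {"series": [[[0,0,0],[0.66,0,0.5],1],[[0,0,0],[0.56,0,0.61],1],[[0,0,0],[0.44,0,0.7],1],[[0,0,0],[0,0,0],1]]}}

```text
clock: 12.35
tool_pos: [0.5036, 0.2093, 0.1979]
tcp_rot: [3.141, -0.0, 2.343]
force: [-4.0, 2.1, 4.8]
gripper_width: 0.199
finger_force: 63.7
```

```bash
python3 f.py
```

```text
t 12.3 yaw 2.343  F tang 1.4 out -4.3 z 4.8 | mom [0.08 0.46 0.16] tcp [0.5036 0.2093 0.1979] rel tang 0.0004 out 0.0011
tool axes: cw [-0.01 -1.   -0.  ] out [-1.    0.01 -0.  ]
```

Call:
{"api": "send_rows", "payload": {"series": [[[0,0,0],[0.3,0,0.7],1],[[0,0,0],[0.16,0,0.5],1],[[0,0,0],[0,0,0.2],1],[[0,0,0],[0,0,0],1]]}}

```text
clock: 12.75
tool_pos: [0.5006, 0.2124, 0.1841]
tcp_rot: [3.141, -0.0, 2.343]
force: [-4.7, -0.1, 3.8]
gripper_width: 0.197
finger_force: 64.1
```

```bash
python3 f.py
```

```text
t 12.8 yaw 2.343  F tang 3.4 out -3.2 z 3.8 | mom [-0.03  0.62  0.09] tcp [0.5006 0.2124 0.1841] rel tang 0.0004 out -0.0032
tool axes: cw [-0.01 -1.   -0.  ] out [-1.    0.01 -0.  ]
```

Call:
{"api": "send_rows", "payload": {"series": [[[0,0,0],[0.04,0,0.15],1],[[0,0,0],[0,0,0.15],1],[[0,0,0],[0,0,0.1],1],[[0,0,0],[0,0,0],1]]}}

```text
clock: 13.15
tool_pos: [0.5005, 0.2127, 0.1811]
tcp_rot: [3.141, 0.0, 2.343]
force: [-8.4, -0.1, 16.0]
gripper_width: 0.196
finger_force: 69.0
```

```bash
python3 f.py
```

```text
t 13.2 yaw 2.343  F tang 6.0 out -5.8 z 16.0 | mom [-0.31  1.22  0.07] tcp [0.5005 0.2127 0.1811] rel tang 0.0003 out -0.0035
tool axes: cw [-0.01 -1.   -0.  ] out [-1.    0.01  0.  ]
```

Call:
{"api": "send_rows", "payload": {"series": [[[0,0,0],[0,0,-0.1],1],[[0,0,0],[0,0,0],0.5],[[0,0,0],[0,0,0],0.5],[[0,0,0],[0,0,0],0.5],[[0,0,0],[0,0,0],0.5]]}}

```text
clock: 13.65
tool_pos: [0.5008, 0.2125, 0.1804]
tcp_rot: [3.142, -0.0, 2.343]
force: [-0.2, -0.2, 0.0]
gripper_width: 0.499
finger_force: 0.0
```

Call:
{"api": "send_rows", "payload": {"series": [[[0,0,0],[0,0,-1],0.5],[[0,0,0],[0,0,-2],0.5],[[0,0,0],[0,0,-2],0.5],[[0,0,0],[0,0,-2],0.5],[[0,0,0],[0,0,-1],1],[[0,0,0],[0,0,0],1]]}}

```text
clock: 14.25
tool_pos: [0.5012, 0.2125, 0.2619]
tcp_rot: [3.14, 0.001, 2.343]
force: [1.0, 0.7, -0.3]
gripper_width: 0.169
finger_force: 0.0
```

Run:
```python
from h import *
from rig import state,capture
s=state();c=capture("wrist");t=capture("scene");print(s["tool_pos"],s["tcp_rot"],s["force"],s["gripper_width"])
pickle.dump((s,c,t),open("w4.pkl","wb"))
a=cv2.resize(c["img"][80:330,131:381],(500,500),interpolation=cv2.INTER_CUBIC)
b=cv2.resize(t["img"][180:280,270:330],(300,500),interpolation=cv2.INTER_CUBIC)
cv2.imwrite("pics/w4.png",np.hstack([a,b]))
```

```text
[0.50120962 0.21253475 0.26192214] [3.13951485e+00 1.03485855e-03 2.34277339e+00] [ 1.03973164  0.72787134 -0.27907678] 0.16854235275119347
```

View pics/w4.png

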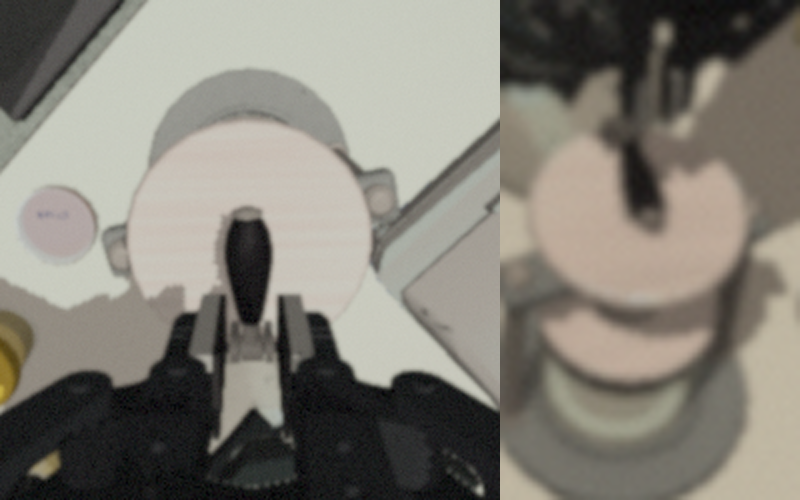

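The grip lies folded across the wheel at crop (248,270), at the new wheel angle. The dish and pillars are unmoved. I'll press it gently with the shut fingers to make sure it is fully flat.

Call:
{"api": "send_rows", "payload": {"series": [[[0,0,0],[0,0,1.5],1],[[0,0,0],[0,0,2],1],[[0,0,0],[0,0,1.5],1],[[0,0,0],[0,0,0.5],1],[[0,0,0],[0,0,0],1]]}}

```text
clock: 14.85
tool_pos: [0.5004, 0.2127, 0.2046]
tcp_rot: [-3.141, -0.001, 2.343]
force: [-0.5, -0.2, -0.2]
gripper_width: -0.001
finger_force: 0.2
```

Call:
{"api": "send_rows", "payload": {"series": [[[0,0,0],[0,0,0.15],1],[[0,0,0],[0,0,0.15],1],[[0,0,0],[0,0,0],1]]}}

```text
clock: 15.15
tool_pos: [0.501, 0.213, 0.2033]
tcp_rot: [3.14, 0.0, 2.343]
force: [-3.0, 3.5, 14.1]
gripper_width: 0.0
finger_force: 6.5
```

Call:
{"api": "send_rows", "payload": {"series": [[[0,0,0],[0,0,-0.5],1],[[0,0,0],[0,0,-2],1],[[0,0,0],[0,0,-4],1],[[0,0,0],[0,0,-4],1],[[0,0,0],[0,0,-2],1],[[0,0,0],[0,0,0],1]]}}

```text
clock: 15.75
tool_pos: [0.5015, 0.2125, 0.3303]
tcp_rot: [3.138, 0.002, 2.343]
force: [-0.1, 0.6, -0.4]
gripper_width: -0.003
finger_force: 0.0
```

Run:
```python
from h import *
from rig import state,capture
s=state();c=capture("wrist");t=capture("top");u=capture("scene");print(s["tool_pos"],s["force"])
pickle.dump((s,c,t),open("w5.pkl","wb"))
cv2.imwrite("pics/w5.png",np.hstack([cv2.resize(c["img"],(400,300)),cv2.resize(u["img"][160:280,250:370],(300,300),interpolation=cv2.INTER_CUBIC)]))
```

```text
[0.50147307 0.2125113  0.33027077] [-0.05450656  0.58974651 -0.44784657]
```

View pics/w5.png

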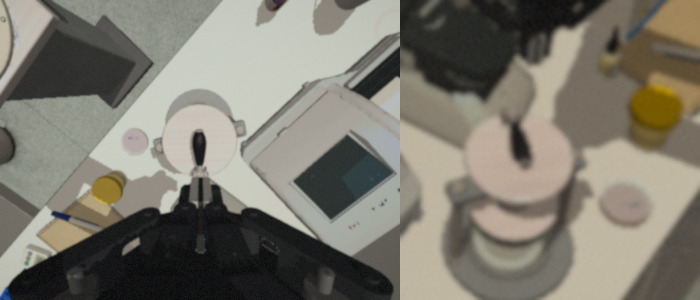

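The handle is flat across the wheel at its new angle, the dish and cup are in place, and the gripper is clear of everything. I'm handing in.

```bash
python3 -c "
from rig import sign_off;print(sign_off())"
```

```text
the job is handed in; nothing more can be done
None
```

The job is handed in at about 16 s on the robot's clock, with no verdict shown: the jar is clamped at roughly 100 N by feel (from the handle force and the turn after contact), the handle is folded flat with the gripper clear, and the dish, sample cup and stain bottle were not touched.

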